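# Set the clamping jig's jaw to the gauge mark

### The arm

A 7-joint arm with a two-finger parallel gripper is mounted at the origin on the work surface. World frame = base frame: x ahead of the robot, y to its left, z up, the work surface at z = 0. Lengths are in m, angles in rad, forces in N, time in s.
With the tool pointing down it reaches from about 0.425 to 0.925 m from the base axis. Payload 6.8 kg.
Tool frame: the origin (TCP) lies on the mounting face of the last link; the fingertips stand 182 mm ahead of it and the grasp point (between the pads) lies 163 mm ahead of it (robot.grasp_offset is the distance from the TCP to the grasp point, in m); y points along the fingers, z is the direction in which the jaws open and shut, and the axes are right-handed (so a half turn about y gives the same grasp; the last joint's range is limited). The gripper opens to 88 mm and grips with 3 to 60 N. Pads are 20 mm wide; open, the fingers measure 115 mm over their backs; the gripper's body (75 mm by 178 mm) begins 61 mm behind the grasp point.
Start: joints at [-1.353, 0.477, 0.022, 1.555, -0.011, 1.109, -0.083], TCP at [0.216, 0.64, 0.405] pointing down, gripper open.
Joint ranges: [-2.96, 2.96], [-0.34, 2.1], [-1.41, 1.46], [0.24, 2.44], [-1.37, 4.51], [0.17, 1.92], [-2.96, 2.96]. Speed limits (rad/s): [2.39, 2.39, 3.14, 3.14, 3.14, 3.14, 3.14].

### API

Orientations are given as a rotation vector (axis times angle).
In Python, from cell import robot, camera, calibration, order gives the robot as it stands.
- The arm moves only by the shell command python3 -m handwheel 'ROWS'. ROWS is JSON, a list of rows, each a list of 3 entries, a list of its own where there are three numbers: the gripper's target within -1 to 1 (fully open at 1, half-way at 0, shut at -1), then the shift along the tool's x, y, z in units of 30 mm (1.0 is 30 mm), then the turn, a rotation vector about the tool's x, y, z in degrees. A call has 1 to 20 rows; each row is the pose to reach, as a shift and turn from the pose commanded when the call began, along the tool's axes at that moment; what a row does not reach only later rows make up. A row lasts 1/12 s, in which the tool goes at most 41.7 mm and 7.16 degrees, less where a joint would pass 70% of its speed; a pose out of reach is approached as far as the arm can. A call with a gripper value outside its range is refused whole. The fingers move at their own pace and stop on an object; the grip force is fixed at half the most. Time passes only in rows, so rows that repeat a pose let the fingers close. It gives the time, the measured TCP pose, the force and the opening at its end, in the units of the state.
- robot.get_state(): the state, without advancing time (a new reading comes with each control period).
- camera(name): name is "side" or "top" or "wrist"; returns the picture (400x640x3 uint8, blue, green, red); there is no depth.
- calibration(name): a dict with "K" (3x3 intrinsics, pixels), "rvec" (rotation vector, rad) and "tvec" (3), from world to camera coordinates, as OpenCV has them; the wrist camera has in their place "hand_eye" (4x4, takes a point from camera to tool coordinates, whose origin is the TCP and whose axes are the tool frame's). Camera axes: x right, y down, z forward; pixel columns grow to the right and rows downward; lengths in m; the calibration is good to about 2 mm. The wrist camera is an equidistant fisheye: a pixel r from the principal point sees the ray r / f radians off the axis. A picture is of the moment at which its call begins: read the wrist's pose just before it. calibration takes no time and is no camera call.
- order.hand_in(): hands the job in, once; it reports no verdict.
The state is a dict: "time": time; "q": joint angles; "qvel": joint speeds; "effort": joint torques, N m; "eef_pos": TCP position; "eef_rot": TCP orientation; "force": force on the tool from outside, world axes, zero at the start; "torque": the same for the moment, N m; "grip_width": finger opening in m.
Only numpy, scipy, OpenCV 4.12 (cv2) and the standard library are available. Lean on these libraries where they do the work, as an engineer would, in place of code of your own. Each camera call takes 0.05 s, during which the arm holds its last target. There are 200 camera calls.

### The job

Close the test jig's gap to the gauge mark: with a fingertip on top of the knurled wheel, roll it gently, a stroke at a time, until the dark line on the sliding jaw stands in line with the dark line on the gauge rider, then take the finger away. Move the jaw only by the wheel, do not touch the jaw and do not pinch the wheel, and leave the relay, the screwdriver and the screw cup where they are.

Things in the scene. Friction and masses are not known exactly. Their poses are not given: they have to be found in the camera images.
- jig: the jig's base, fixed to the bench: grey plate 250 x 140 x 8 mm. Origin: centre of its underside. Its x axis runs along the jig from the wheel end (-x) to the anvil end (+x), y left, z up. An aluminium carriage on it carries wheel, jaw and anvil (40 x 50 mm, top 62 mm above the bench, face at x = 65 mm).
- carriage: 230 x 80 x 8 mm aluminium plate on soft feet; origin: centre of its underside, 18 mm above the bench, axes as the jig's. Pressed through the wheel it sinks straight down with wheel, jaw and anvil, 1.2 N per mm after a 1.2 N preload, at most 8 mm (11 N), and springs back. Two fixed cheeks flank the wheel: 44 mm long, inner faces at y = -18 and +18 mm, 8 mm thick, tops 64 mm above the bench.
- wheel_axis (a point): centre of the knurled wheel, at jig x = -75 mm, y = 0, 60 mm above the bench when untouched; axes as the jig's. The wheel's axle lies along the jig's y. The wheel is 60 mm in diameter over its 28 lengthwise ridges (2 mm high) and 26 mm wide; its top is 90 mm above the bench, 26 mm above the cheeks.
- thumbwheel: the dark steel knurled wheel; origin at its centre, frame turning with it. Rolling its top towards jig +x (to the anvil) moves the jaw that way and closes the gap, 7 mm per rad (0.23 mm per mm of rim); rolling back opens it. About 1.7 N along the rim turns it; it stays where left. A press of 4 to 8 N is plenty; 30 N or a pinch is too much.
- jaw: the sliding aluminium jaw, 30 (x) x 50 (y) x 36 mm, running on the carriage between the wheel and the anvil, top 62 mm above the bench. Origin: centre of its underside, axes parallel to the jig's. It is driven by the wheel and must not be touched.
- jaw_line (a point): the outer end of the dark 6 mm wide line that crosses the jaw's top near its anvil side and sticks out on its right (-y) side, 62 mm above the bench, axes parallel to the jig's.
- gauge_mark (a point): the end nearest the jaw of the dark 6 mm wide line on top of the gauge rider, about 0.5 mm in y from the path of the jaw's line, 62 mm above the bench, axes parallel to the jig's. The job is done when jaw_line and gauge_mark have the same jig x; at the start the jaw's line is 10 to 41 mm short of it, towards the wheel.
- gauge_rider: the grey rider, 18 x 16 x 22 mm, set and fixed somewhere along the scale bar on the jig's right (-y) side. Origin: centre of its underside, 38 mm above the bench.
- relay: loose grey relay on a black foot 40 x 32 mm, 46 mm tall, standing beside the jig; origin under its centre. Not to be moved.
- screwdriver: loose screwdriver, 150 mm long, lying beside the jig along its own x; origin under its middle. Not to be moved.
- screw_cup: loose open steel cup, 60 mm across, 40 mm tall, standing beside the jig; origin under its centre. Not to be moved.

How it is judged:
On the way:
1. a fingertip presses on the knurled wheel (contact force between the fingers and thumbwheel above 0.5 N), for 0.1 s.
At the end, for the whole second after the job is handed in: The jaw's line stands within 2.5 mm of the gauge mark along the jig, the wheel is still, and the relay, cup and screwdriver are within 20 mm of where they were, the relay and cup upright (x of jaw_line in the frame of gauge_mark between -0.0025 and 0.0025 m and angular speed of thumbwheel below 0.1 rad/s and not (distance of relay from where it was at the start of the episode above 0.02 m or angle between relay's own z axis and vertical above 0.5 rad) and not (distance of screw_cup from where it was at the start of the episode above 0.02 m or angle between screw_cup's own z axis and vertical above 0.5 rad) and distance of screwdriver from where it was at the start of the episode below 0.02 m); the robot touches nothing.
It fails at once if the jaw is pushed directly instead of by the wheel (contact force between any of the fingers, the arm and jaw above 1 N).
It fails at once if the wheel is pinched or pressed hard (30 N) (contact force between the fingers and thumbwheel above 30 N).
It fails at once if a bystander is shoved, tipped or lifted ((distance of relay from where it was at the start of the episode above 0.02 m or angle between relay's own z axis and vertical above 0.5 rad) or (distance of screw_cup from where it was at the start of the episode above 0.02 m or angle between screw_cup's own z axis and vertical above 0.5 rad) or distance of screwdriver from where it was at the start of the episode above 0.02 m).
It also fails if it takes over 61 s, if anything falls off the work surface, if the arm or the gripper's body presses on something with over 40 N, if the wrist force passes 120 N, or if a joint passes its speed limit or range.

## Working session

There is one attempt and no reset: what is moved stays moved. The work goes in short steps, Python scripts to look and compute and a shell command to move; the robot and the scene stay as the last step left them, time stands still between calls to the robot, and variables do not carry over. Pictures are saved under pics/ and viewed, about 8 in all and at most 12, crops included, and the job is handed in when it is done.

```bash
mkdir -p pics; ls
python3 - <<'E'
from cell import robot,camera,calibration
import cv2,numpy as np
s=robot.get_state();print(s)
for n in("side","top","wrist"):
    c=calibration(n);print(n,{k:np.round(v,4).tolist() for k,v in c.items()})
    im=camera(n);cv2.imwrite(f"pics/{n}0.png",im)
E
```

```text
pics
{'time': 0.0, 'q': array([-1.35312686,  0.47779704,  0.02233493,  1.55643298, -0.01149816,
        1.10929823, -0.08308347]), 'qvel': array([-0.00018048, -0.00177226,  0.00064806,  0.0004525 ,  0.00010551,
        0.00161834,  0.00029847]), 'effort': array([ 5.13432060e-04, -5.82842195e+01,  1.53516322e+00, -2.72604078e+01,
       -5.42329880e-02,  1.69981801e-02,  1.45663671e-04]), 'eef_pos': array([0.21592818, 0.6392462 , 0.40369119]), 'eef_rot': array([-1.55744289,  0.25580985, -0.25555676]), 'force': array([-1.08824271,  0.12156488, -0.17750259]), 'torque': array([0.01087916, 0.02952725, 0.07038939]), 'grip_width': 0.08795713972735114}
side {'K': [[423.0246, 0.0, 319.7388], [0.0, 423.0246, 197.0849], [0.0, 0.0, 1.0]], 'rvec': [2.2674, -0.1934, 0.1172], 'tvec': [-0.5779, 0.1642, 0.6967]}
top {'K': [[395.7886, 0.0, 317.7199], [0.0, 395.7886, 197.5202], [0.0, 0.0, 1.0]], 'rvec': [2.1977, -2.153, 0.1188], 'tvec': [0.0487, 0.5997, 0.7842]}
wrist {'K': [[309.7069, 0.0, 318.3914], [0.0, 309.7069, 199.9335], [0.0, 0.0, 1.0]], 'hand_eye': [[0.0, 0.96, 0.2798, -0.0766], [0.0011, -0.2798, 0.96, 0.0203], [1.0, 0.0003, -0.001, -0.0005], [0.0, 0.0, 0.0, 1.0]]}
```

View pics/top0.png

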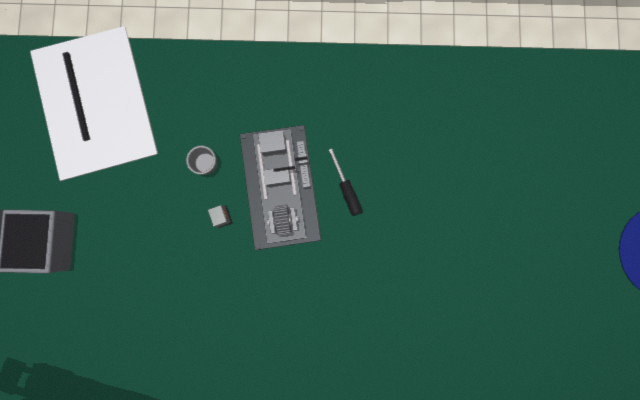

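View pics/side0.png

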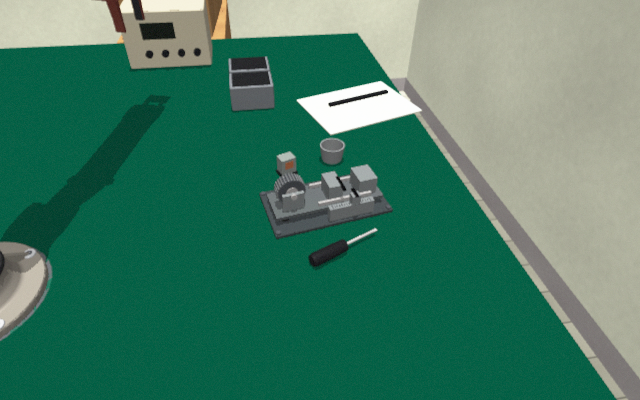

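The top view shows the jig with its wheel at about (285,220), the anvil at (272,143), the jaw line at (285,168) and the rider line at (301,158). The side view shows the wheel at (290,190). The relay and cup are on the jig's left and the screwdriver is on its right.

```bash
cat > h.py <<'E'
import numpy as np,cv2
from scipy.spatial.transform import Rotation as R
from cell import robot,camera,calibration
def ray(n,uv,st=None):
    c=calibration(n);K=np.array(c["K"]);uv=np.array(uv,float)
    if n!="wrist":
        M=cv2.Rodrigues(np.array(c["rvec"],float))[0];t=np.array(c["tvec"]).ravel()
        d=M.T@np.linalg.inv(K)@[*uv,1];return -M.T@t,d/np.linalg.norm(d)
    p=(uv-K[:2,2])/K[0,0];r=np.hypot(*p);d=np.array([*(p/max(r,1e-9)*np.sin(r)),np.cos(r)])
    H=np.array(c["hand_eye"]);Q=R.from_rotvec(st["eef_rot"]).as_matrix()
    return st["eef_pos"]+Q@H[:3,3],Q@H[:3,:3]@d
def plane(n,uv,z,st=None):
    o,d=ray(n,uv,st);return o+d*(z-o[2])/d[2]
def cross(a,b):
    (o,d),(p,e)=a,b;s=np.linalg.lstsq(np.c_[d,-e],p-o,rcond=None)[0]
    A=o+d*s[0];B=p+e*s[1];return (A+B)/2,np.linalg.norm(A-B)
def proj(n,P,st=None):
    c=calibration(n);K=np.array(c["K"])
    if n!="wrist":return cv2.projectPoints(np.array([P],float),np.array(c["rvec"],float),np.array(c["tvec"],float),K,None)[0].ravel()
    H=np.array(c["hand_eye"]);Q=R.from_rotvec(st["eef_rot"]).as_matrix()
    q=H[:3,:3].T@(Q.T@(np.array(P)-st["eef_pos"])-H[:3,3]);a=np.arctan2(np.hypot(q[0],q[1]),q[2])
    return K[:2,2]+K[0,0]*a*q[:2]/np.hypot(q[0],q[1])
E
python3 - <<'E'
from h import *
im=cv2.imread("pics/top0.png");b,g,r=[im[:,:,i].astype(int) for i in range(3)]
m=((g-r)<18).astype(np.uint8);m[:120]=0;m[255:]=0;m[:,:237]=0;m[:,325:]=0
n,l,s,_=cv2.connectedComponentsWithStats(m);k=1+np.argmax(s[1:,4])
cs=cv2.findContours((l==k).astype(np.uint8),0,2)[0][0]
rc=cv2.minAreaRect(cs);bx=cv2.boxPoints(rc);print(rc,bx.tolist())
P=np.array([plane("top",u,.008) for u in bx]);print(P.round(4),[np.linalg.norm(P[i]-P[i-1]).round(4) for i in range(4)])
C=P.mean(0);print("C",C)
print("wheel top",plane("top",(285,220),.09), "cross", cross(ray("top",(283,220)),ray("side",(290,177))))
s=robot.get_state();print(R.from_rotvec(s["eef_rot"]).as_matrix().round(3));
a=cv2.resize(im[115:260,225:375],None,fx=4,fy=4,interpolation=2)
cv2.imwrite("pics/topc.png",a)
E
```

```text
((279.4400329589844, 187.0800018310547), (116.53118133544922, 66.7508773803711), 81.8698959350586) [[238.1600341796875, 134.12001037597656], [304.24005126953125, 124.68000793457031], [320.72003173828125, 240.0399932861328], [254.6400146484375, 249.47999572753906]]
[[0.7333 0.2337 0.008 ]
 [0.7573 0.0929 0.008 ]
 [0.5116 0.0528 0.008 ]
 [0.4894 0.1898 0.008 ]] [np.float64(0.2479), np.float64(0.1428), np.float64(0.2489), np.float64(0.1388)]
C [0.62288658 0.14227259 0.008     ]
wheel top [0.54853561 0.12250373 0.09      ] cross (array([0.54936532, 0.12637257, 0.08795045]), np.float64(0.001651626193061639))
[[ 0.947 -0.     0.32 ]
 [-0.32  -0.001  0.947]
 [ 0.    -1.    -0.001]]
```

View pics/topc.png

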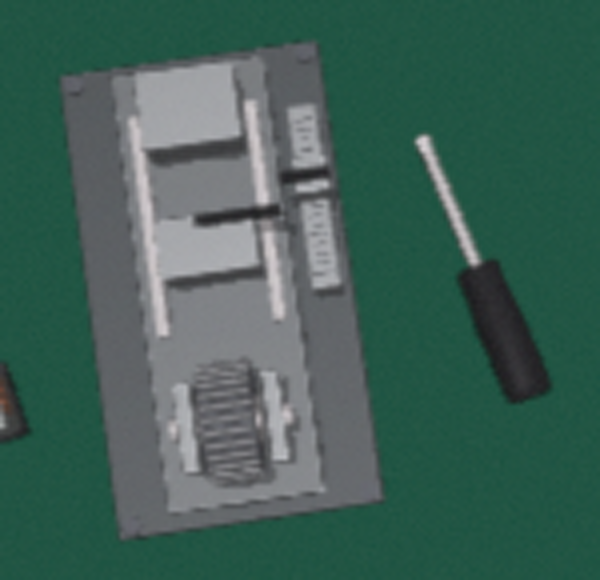

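The top crop shows the jaw line's outer end at about (295,167.5) in full-image pixels and the rider line's near end at (295.2,159), so the gap is roughly 15 mm. The wheel top triangulates to z = 0.088, against 0.090 given. The base measures 249 x 141 mm, against 250 x 140 mm. I'm moving above the wheel with the gripper shut and squared to the jig.

```bash
python3 -m handwheel '[[-1,[16,0.8,-12.6],[0,-28.4,0]],[-1,[16,0.8,-12.6],[0,-28.4,0]],[-1,[16,0.8,-12.6],[0,-28.4,0]],[-1,[16,0.8,-12.6],[0,-28.4,0]],[-1,[16,0.8,-12.6],[0,-28.4,0]],[-1,[16,0.8,-12.6],[0,-28.4,0]],[-1,[16,0.8,-12.6],[0,-28.4,0]],[-1,[16,0.8,-12.6],[0,-28.4,0]],[-1,[16,0.8,-12.6],[0,-28.4,0]],[-1,[16,0.8,-12.6],[0,-28.4,0]],[-1,[16,0.8,-12.6],[0,-28.4,0]],[-1,[16,0.8,-12.6],[0,-28.4,0]],[-1,[16,0.8,-12.6],[0,-28.4,0]],[-1,[16,0.8,-12.6],[0,-28.4,0]],[-1,[16,0.8,-12.6],[0,-28.4,0]],[-1,[16,0.8,-12.6],[0,-28.4,0]],[-1,[16,0.8,-12.6],[0,-28.4,0]],[-1,[16,0.8,-12.6],[0,-28.4,0]],[-1,[16,0.8,-12.6],[0,-28.4,0]],[-1,[16,0.8,-12.6],[0,-28.4,0]]]'
python3 - <<'E'
from h import *
s=robot.get_state();im=camera("wrist");cv2.imwrite("pics/w1.png",im);import pickle;pickle.dump(s,open("w1.pkl","wb"))
print(s["eef_pos"],s["force"],s["grip_width"],s["time"]);print(R.from_rotvec(s["eef_rot"]).as_matrix().round(3))
E
```

```text
time: 1.82
eef_pos: [0.5492, 0.1294, 0.3806]
eef_rot: [-1.566, -0.135, 0.136]
force: [0.5, 0.5, -0.7]
grip_width: 0.0005
[0.54915882 0.12941068 0.38062295] [ 0.53477876  0.54969307 -0.73417365] 0.0005286400568365267 1.8167
[[ 0.985 -0.    -0.172]
 [ 0.172  0.001  0.985]
 [-0.    -1.     0.001]]
```

View pics/w1.png

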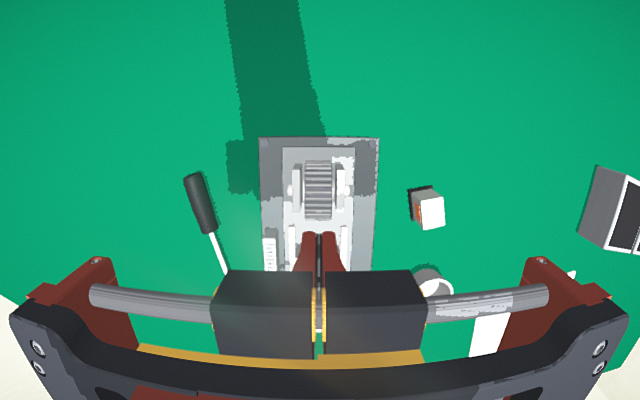

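The wrist view shows the jig square to the image with the wheel at about (319,189), spanning columns 303–335 and rows 160–219. The shut fingers at (320,235) hide the jaw. I'm checking the wheel position against this view and the gap from the top and side views.

Run:
```python
from h import *;import pickle
s=pickle.load(open("w1.pkl","rb"));e=s["eef_pos"]
y=np.radians(9.7);X=np.array([np.cos(y),np.sin(y),0]);Y=np.array([-X[1],X[0],0])
print("proj wheel top",proj("wrist",[.549,.1285,.09],s),"proj tip",proj("wrist",e+[0,0,-.182],s))
print("wheel centre by wrist",plane("wrist",(319,189),.082,s))
print("base far edge, y",plane("wrist",(259,137),.008,s),plane("wrist",(379,139),.008,s))
print("wheel cross top/wrist",cross(ray("top",(283,219.5)),ray("wrist",(319,189),s)))
a=plane("top",(295,167.5),.062);b=plane("top",(295.2,159.2),.062);print("gap top",(b-a)@X,(b-a)@Y,a,b)
im=cv2.imread("pics/side0.png");cv2.imwrite("pics/sc.png",cv2.resize(im[155:235,255:395],None,fx=5,fy=5,interpolation=2))
```

```text
proj wheel top [318.06004301 197.73573641] proj tip [319.18468311 249.63343981]
wheel centre by wrist [0.54279207 0.12828646 0.082     ]
base far edge, y [0.51213325 0.05312289 0.008     ] [0.49070136 0.18920851 0.008     ]
wheel cross top/wrist (array([0.5511702 , 0.12966096, 0.04821187]), np.float64(0.000252392054714758))
gap top 0.016498399806678235 -0.002788207406497388 [0.6542548  0.10761675 0.062     ] [0.67098711 0.10764821 0.062     ]
```

View pics/sc.png

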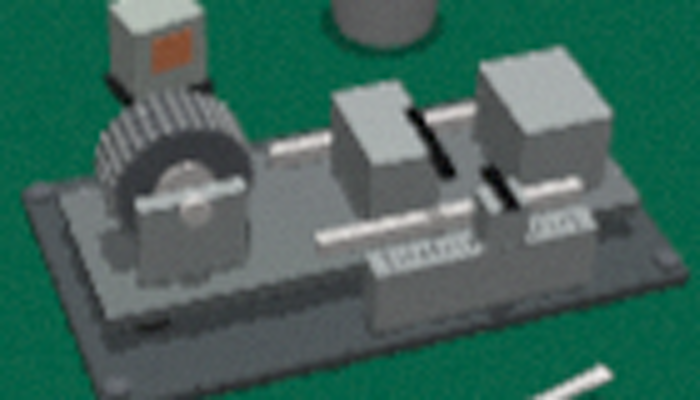

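The base corners agree between the wrist and top views to about 1 mm, and the wheel is confirmed at about (0.549, 0.129). I'm lowering to just above the wheel, 9 mm back from its top.

```bash
python3 -m handwheel '[[-1,[-0.1,0.6,0],[0,0,0]],[-1,[-0.3,1.4,0],[0,0,0]],[-1,[-0.3,2.2,0],[0,0,0]],[-1,[-0.3,2.9,0],[0,0,0]],[-1,[-0.3,3.2,0],[0,0,0]],[-1,[-0.3,3.4,0],[0,0,0]],[-1,[-0.3,3.45,0],[0,0,0]],[-1,[-0.3,3.45,0],[0,0,0]],[-1,[-0.3,3.45,0],[0,0,0]],[-1,[-0.3,3.45,0],[0,0,0]]]'
python3 -m handwheel '[[-1,[0,0.05,0],[0,0,0]],[-1,[0,0.1,0],[0,0,0]],[-1,[0,0.15,0],[0,0,0]],[-1,[0,0.18,0],[0,0,0]],[-1,[0,0.18,0],[0,0,0]],[-1,[0,0.18,0],[0,0,0]]]'
```

```text
time: 2.7
eef_pos: [0.5414, 0.1264, 0.2783]
eef_rot: [-1.566, -0.135, 0.132]
force: [0.4, 0.3, 0.0]
grip_width: 0.0004
time: 3.2
eef_pos: [0.541, 0.1262, 0.2718]
eef_rot: [-1.567, -0.133, 0.133]
force: [-0.6, 0.0, 1.5]
grip_width: 0.0005
```

Contact is at TCP z ≈ 0.272, as expected. Next I'm pressing about 3.5 mm more and making one gentle 18 mm stroke.

```bash
python3 -m handwheel '[[-1,[0,0.06,0],[0,0,0]],[-1,[0,0.12,0],[0,0,0]],[-1,[0,0.12,0],[0,0,0]]]'
python3 -m handwheel '[[-1,[0.05,0,0],[0,0,0]],[-1,[0.1,0,0],[0,0,0]],[-1,[0.15,0,0],[0,0,0]],[-1,[0.2,0,0],[0,0,0]],[-1,[0.25,0,0],[0,0,0]],[-1,[0.3,0,0],[0,0,0]],[-1,[0.35,0,0],[0,0,0]],[-1,[0.4,0,0],[0,0,0]],[-1,[0.45,0,0],[0,0,0]],[-1,[0.5,0,0],[0,0,0]],[-1,[0.55,0,0],[0,0,0]],[-1,[0.6,0,0],[0,0,0]],[-1,[0.6,0,0],[0,0,0]]]'
python3 -m handwheel '[[-1,[0,-0.15,0],[0,0,0]],[-1,[0,-0.4,0],[0,0,0]],[-1,[0,-0.4,0],[0,0,0]]]'
cat > gap.py <<'E'
from h import *;import sys
def band(im,lo=0):  # dark line pixels
    return (im.max(2)<55).astype(np.uint8)
X=np.array([np.cos(np.radians(9.7)),np.sin(np.radians(9.7)),0]);Y=np.array([-X[1],X[0],0]);C=np.array([.6229,.1423,0])
def gap(n,im):
    # warp the z=62 mm plane to a jig-aligned picture, 0.25 mm per px, u = jig x 0..65 mm, v = -y
    W=[(x,y) for x in(-.03,.07) for y in(-.01,-.07)]
    src=np.float32([proj(n,C+X*x+Y*y+[0,0,.062]) for x,y in W]);dst=np.float32([((x+.03)*4000,(-.01-y)*4000) for x,y in W])
    return cv2.warpPerspective(im,cv2.getPerspectiveTransform(src,dst),(400,240),flags=2)
if __name__=="__main__":
    tag=sys.argv[1];o=[]
    for n in("top","side"):
        im=camera(n);cv2.imwrite(f"pics/{n}{tag}.png",im);w=gap(n,im);o.append(w)
        g=w.max(2).astype(float)
        for r in range(20,240,16):
            p=g[r:r+16].mean(0);k=int(np.argmin(p));a=slice(max(k-20,0),k+21);q=np.clip(90-p[a],0,None)
            if p[k]<60:print(n,"y",-10-(r+8)/4,"x line",round(float((np.arange(400)[a]*q).sum()/q.sum()/4-30),2),int(p[k]))
    cv2.imwrite(f"pics/rect{tag}.png",np.vstack(o))
E
python3 gap.py a
```

```text
time: 3.45
eef_pos: [0.541, 0.1262, 0.2682]
eef_rot: [-1.567, -0.134, 0.133]
force: [-1.1, 0.6, 5.9]
grip_width: 0.0005
time: 4.53
eef_pos: [0.5589, 0.1292, 0.2684]
eef_rot: [-1.567, -0.133, 0.133]
force: [-1.3, 0.0, 6.4]
grip_width: 0.0005
time: 4.78
eef_pos: [0.559, 0.1293, 0.2814]
eef_rot: [-1.566, -0.134, 0.132]
force: [0.1, -0.1, 1.3]
grip_width: 0.0006
top y -41.0 x line 40.88 38
top y -45.0 x line 41.88 40
top y -49.0 x line 41.82 39
top y -53.0 x line 41.77 38
top y -57.0 x line 41.74 39
top y -61.0 x line 41.72 40
top y -65.0 x line 41.52 55
side y -17.0 x line 29.85 13
side y -21.0 x line 30.01 18
side y -25.0 x line 29.84 14
side y -29.0 x line 29.36 7
side y -33.0 x line 28.39 7
side y -37.0 x line 28.25 11
side y -41.0 x line 27.75 4
side y -45.0 x line 41.22 31
side y -49.0 x line 40.48 14
side y -53.0 x line 40.44 10
side y -57.0 x line 40.33 14
side y -61.0 x line 40.26 8
side y -65.0 x line 40.29 14
side y -69.0 x line 39.94 21
```

View pics/recta.png

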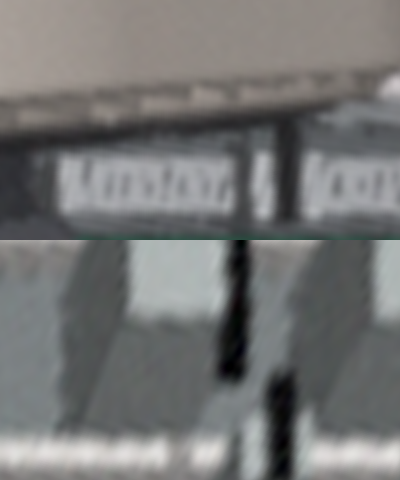

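The rectified side view (lower half) shows the jaw line at x ≈ 29 mm and the rider line at about 40.4 mm, so roughly 12 mm is left. In the top view the gripper hides the jaw line. I'm running the same measure on the starting pictures.

```bash
cat > m.py <<'E'
from gap import *
def lines(n,w):
    g=w.max(2).astype(float);out=[]
    for a,b in((28,40.5),(45,62)):
        p=g[int((a-10)*4):int((b-10)*4)].mean(0);k=int(np.argmin(p));s=slice(max(k-20,0),k+21);q=np.clip(80-p[s],0,None)
        out.append(float((np.arange(400)[s]*q).sum()/q.sum()/4-30))
    print(n,"jaw,gauge,gap",np.round(out,2),round(out[1]-out[0],2))
if __name__=="__main__":
    t=sys.argv[1]
    for n in sys.argv[2:]:
        f=f"pics/{n}{t}.png";im=cv2.imread(f)
        if im is None: im=camera(n);cv2.imwrite(f,im)
        lines(n,gap(n,im))
E
python3 m.py 0 side top;python3 m.py a side
```

```text
side jaw,gauge,gap [24.5  40.36] 15.86
top jaw,gauge,gap [25.96 41.76] 15.8
side jaw,gauge,gap [28.52 40.39] 11.87
```

Both views give a starting gap of 15.8 mm, and after one stroke 11.9 mm remains. That is 4.0 mm per 18 mm stroke, matching 0.23 mm/mm. Two more strokes, then I measure again.

```bash
python3 -m handwheel '[[-1,[-0.3,0,0],[0,0,0]],[-1,[-0.6,0,0],[0,0,0]],[-1,[-0.6,0.2,0],[0,0,0]],[-1,[-0.6,0.35,0],[0,0,0]],[-1,[-0.6,0.4,0],[0,0,0]],[-1,[-0.55,0.4,0],[0,0,0]],[-1,[-0.5,0.4,0],[0,0,0]],[-1,[-0.45,0.4,0],[0,0,0]],[-1,[-0.4,0.4,0],[0,0,0]],[-1,[-0.35,0.4,0],[0,0,0]],[-1,[-0.3,0.4,0],[0,0,0]],[-1,[-0.25,0.4,0],[0,0,0]],[-1,[-0.2,0.4,0],[0,0,0]],[-1,[-0.15,0.4,0],[0,0,0]],[-1,[-0.1,0.4,0],[0,0,0]],[-1,[-0.05,0.4,0],[0,0,0]],[-1,[0,0.4,0],[0,0,0]],[-1,[0,0.4,0],[0,0,0]],[-1,[0,0.2,0],[0,0,0]],[-1,[0,0,0],[0,0,0]]]'
python3 m.py b side
python3 -m handwheel '[[-1,[-0.3,0,0],[0,0,0]],[-1,[-0.6,0,0],[0,0,0]],[-1,[-0.6,0.2,0],[0,0,0]],[-1,[-0.6,0.35,0],[0,0,0]],[-1,[-0.6,0.4,0],[0,0,0]],[-1,[-0.55,0.4,0],[0,0,0]],[-1,[-0.5,0.4,0],[0,0,0]],[-1,[-0.45,0.4,0],[0,0,0]],[-1,[-0.4,0.4,0],[0,0,0]],[-1,[-0.35,0.4,0],[0,0,0]],[-1,[-0.3,0.4,0],[0,0,0]],[-1,[-0.25,0.4,0],[0,0,0]],[-1,[-0.2,0.4,0],[0,0,0]],[-1,[-0.15,0.4,0],[0,0,0]],[-1,[-0.1,0.4,0],[0,0,0]],[-1,[-0.05,0.4,0],[0,0,0]],[-1,[0,0.4,0],[0,0,0]],[-1,[0,0.4,0],[0,0,0]],[-1,[0,0.2,0],[0,0,0]],[-1,[0,0,0],[0,0,0]]]'
python3 m.py c side
```

```text
time: 6.55
eef_pos: [0.5587, 0.1293, 0.2799]
eef_rot: [-1.567, -0.133, 0.134]
force: [-0.0, -0.2, -0.2]
grip_width: 0.0005
side jaw,gauge,gap [33.29 40.28] 7.0
time: 8.27
eef_pos: [0.5586, 0.1293, 0.2799]
eef_rot: [-1.567, -0.133, 0.134]
force: [0.7, 0.0, 0.2]
grip_width: 0.0005
side jaw,gauge,gap [38.04 40.29] 2.26[ WARN:0@0.458] global loadsave.cpp:275 findDecoder imread_('pics/sideb.png'): can't open/read file: check file path/integrity
[ WARN:0@0.440] global loadsave.cpp:275 findDecoder imread_('pics/sidec.png'): can't open/read file: check file path/integrity
```

2.3 mm remains at about 4.75 mm per 18 mm stroke, so the last stroke is 9 mm. After it I'm lifting clear and moving back towards the robot so the top camera can see.

```bash
python3 -m handwheel '[[-1,[-0.25,0,0],[0,0,0]],[-1,[-0.45,0,0],[0,0,0]],[-1,[-0.45,0.2,0],[0,0,0]],[-1,[-0.45,0.35,0],[0,0,0]],[-1,[-0.45,0.4,0],[0,0,0]],[-1,[-0.4,0.4,0],[0,0,0]],[-1,[-0.35,0.4,0],[0,0,0]],[-1,[-0.3,0.4,0],[0,0,0]],[-1,[-0.25,0.4,0],[0,0,0]],[-1,[-0.2,0.4,0],[0,0,0]],[-1,[-0.15,0.4,0],[0,0,0]],[-1,[-0.15,0.4,0],[0,0,0]],[-1,[-0.15,0.2,0],[0,0,0]],[-1,[-0.15,0,0],[0,0,0]]]'
python3 m.py d side 2>/dev/null
python3 -m handwheel '[[-1,[0,-0.6,0],[0,0,0]],[-1,[0,-1.4,0],[0,0,0]],[-1,[0,-2.4,0.6],[0,0,0]],[-1,[0,-3.2,1.6],[0,0,0]],[-1,[0,-4,2.8],[0,0,0]],[-1,[0,-4,4],[0,0,0]],[-1,[0,-4,5.2],[0,0,0]],[-1,[0,-4,6.4],[0,0,0]],[-1,[0,-4,7.2],[0,0,0]],[-1,[0,-4,8],[0,0,0]],[-1,[0,-4,8],[0,0,0]],[-1,[0,-4,8],[0,0,0]],[-1,[0,-4,8],[0,0,0]]]'
python3 gap.py e | grep -v "y -1[0-9]"; python3 m.py e side top
```

```text
time: 9.48
eef_pos: [0.5541, 0.1285, 0.2799]
eef_rot: [-1.567, -0.133, 0.134]
force: [-0.4, 1.4, -0.2]
grip_width: 0.0008
side jaw,gauge,gap [40.77 40.31] -0.47
time: 10.62
eef_pos: [0.514, 0.3642, 0.4]
eef_rot: [-1.568, -0.133, 0.133]
force: [0.5, -0.2, 0.0]
grip_width: 0.0004
top y -21.0 x line 43.07 41
top y -25.0 x line 42.62 40
top y -29.0 x line 42.03 39
top y -33.0 x line 41.86 41
top y -37.0 x line 42.22 40
top y -41.0 x line 41.67 51
top y -45.0 x line 41.96 41
top y -49.0 x line 41.84 40
top y -53.0 x line 41.81 38
top y -57.0 x line 41.73 39
top y -61.0 x line 41.74 40
top y -65.0 x line 41.57 55
side y -21.0 x line 42.63 10
side y -25.0 x line 42.6 3
side y -29.0 x line 41.89 3
side y -33.0 x line 40.46 12
side y -37.0 x line 40.28 10
side y -41.0 x line 40.44 13
side y -45.0 x line 40.65 6
side y -49.0 x line 40.63 11
side y -53.0 x line 40.45 15
side y -57.0 x line 40.39 10
side y -61.0 x line 40.29 8
side y -65.0 x line 40.37 14
side y -69.0 x line 39.99 20
side jaw,gauge,gap [40.8  40.38] -0.42
top jaw,gauge,gap [42.05 41.78] -0.26
```

View pics/recte.png

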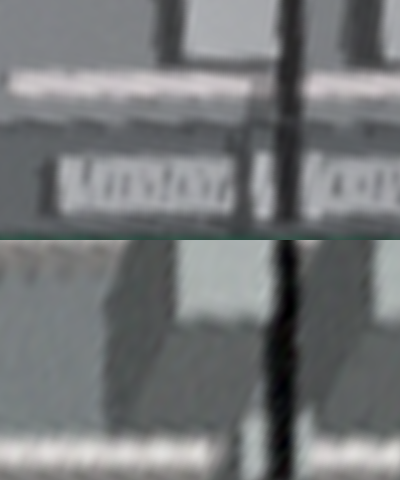

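Both rectified views show one continuous dark line, with the jaw line running into the rider line at x ≈ 41–42 mm. The remaining offset is 0.3–0.4 mm, and the finger is well clear. Handing in.

Run:
```python
from cell import robot,camera,order
import cv2,numpy as np
a=cv2.imread("pics/top0.png").astype(int);b=cv2.imread("pics/tope.png").astype(int)
for n,(x0,x1,y0,y1) in dict(cup=(185,220,142,178),relay=(206,233,203,229),driver=(326,366,146,218)).items():
    print(n,[np.abs(a-b)[y0:y1,x0:x1].mean().round(2)])
s=robot.get_state();print(s["time"],s["force"]);print(order.hand_in())
```

```text
cup [np.float64(1.18)]
relay [np.float64(6.0)]
driver [np.float64(1.4)]
10.7167 [-1.39273597 -0.28550671 -0.50748118]
the job is handed in; nothing more can be done
None
```

The job is handed in: the jaw's line stands in line with the gauge mark, about 0.3–0.4 mm past it against the 2.5 mm allowed. I rolled the wheel with the shut fingertips in four strokes (three of 18 mm and one of 9 mm), then lifted the finger well clear. The last reading before handing in was at 10.7 s of the 61 s allowed.

- **Gap:** the starting gap read 15.8 mm in both the top and side views. At the end the jaw line read 0.26 mm past the mark in the top view and 0.42 mm in the side view.
- **Press on the wheel:** the first stroke measured about 6 N. The later strokes went to the same depth, but I did not read the force during them.
- **Bystanders:** comparing the top pictures before and after, the cup and screwdriver patches barely changed. The relay patch changed more (6 grey levels). I put that down to the arm's shadow or the arm in view, since the arm stayed well above it, but I did not check further.
- **Readings that disagreed:**
  - Crossing the top and wrist views for the wheel height gave 48 mm. The two views see different sides of the wheel, so I used the top/side crossing (88 mm) instead, and first contact near 90 mm confirmed it.
  - The later 18 mm strokes moved the jaw 4.8 mm instead of the 4.2 mm expected, so I sized the last stroke from the measured figure.

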